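# Set the pump hold-down clamp with a gap gauge

### The arm

A 6-joint arm with a two-finger parallel gripper is mounted at the origin on the work surface. World frame = base frame: x ahead of the robot, y to its left, z up, the work surface at z = 0. Lengths are in mm, angles in rad, forces in N, time in s.
With the tool pointing down it reaches from about 250 to 725 mm from the base axis. Payload 9.7 kg.
Tool frame: the origin (TCP) lies on the centre line of the jaws, within the pads' length; the fingertips stand 19 mm ahead of it and the grasp point (between the pads) is the TCP (nose_length is the distance from the TCP to the fingertips, in mm); z points along the fingers, y is the line along which they close (so a half turn about z gives the same grasp; the last joint's range is limited). The gripper opens to 85 mm and grips with 20 to 120 N. Pads are 22 mm wide; open, the fingers measure 114 mm over their backs; the gripper's body (76 mm by 85 mm) begins 54 mm behind the grasp point. The pads swing forward as they close: fully open they stand 13 mm farther back than shut.
Start: joints at [1.306, 0.087, 0.176, 1.66, 0, 1.571], TCP at [143.941, 530.828, 250.284] pointing down, gripper open.
Joint ranges: [-3.13, 3.13], [-0.85, 1.81], [-1.15, 1.24], [-2.2, 2.28], [-1.44, 1.52], [-3.14, 3.14]. Speed limits (rad/s): [2.22, 2.22, 2.57, 3.14, 3.14, 3.14].

### API

Orientations are given as a unit quaternion [x, y, z, w].
In Python, from cell import sense, snapshot, hand_in, boxes_of, nose_length gives the robot as it stands.
- The arm moves only by the tool arm_command, never from a script. Its argument "rows" is a list of rows, each a list of 5 numbers: the shift along the world's x, y, z in mm, then the turn about the world's z in rad, then the opening, from 0 (shut) to 1 (fully open). A call has exactly 5 rows; each row shifts and turns the commanded pose from where the row before left it; what a row does not reach is not made up. A row lasts 1/12 s, in which the tool goes at most 41.7 mm and 7.16 degrees, less where a joint would pass 70% of its speed; a pose out of reach is approached as far as the arm can. A call with a gripper value outside its range is refused whole. The fingers move at their own pace and stop on an object; "grip_force" is the grip in N (left out, the last holds). Time passes only in rows, so rows that do not move let the fingers close, or fill a call up. It gives the time, the measured TCP pose, the force, the opening and the grip force at its end, in the units of the state.
- sense(): the state, without advancing time (a new reading comes with each control period).
- snapshot(name): name is "scene" or "top" or "wrist"; returns a dict with "image" (480x640x3 uint8, red, green, blue), "depth" (480x640 float32, mm along the optical axis (not along the pixel's ray), 0 where there is no reading), "intrinsics" (3x3 intrinsics, pixels), "pose" (4x4, takes a point from camera to world coordinates); the wrist camera has in their place "mount" (4x4, takes a point from camera to tool coordinates, whose origin is the TCP and whose axes are the flange's). Camera axes: x right, y down, z forward; pixel columns grow to the right and rows downward; lengths in mm; the calibration is good to about 2 mm. A picture is of the moment at which its call begins: read the wrist's pose just before it.
- hand_in(): hands the job in; it is judged then, once.
Trained networks look in the newest picture that a camera, given by its name, has taken for a name from the list of things; names that differ only in an ending like _2 or _b are one class to them, and where a whole thing is asked for, a point or a joint stands for the part that bears it (a point fixed in the world has none). Each returns a list of dicts, best first, with "confidence" (0 to 1); they miss things now and then, are a little off and sometimes report something else, mostly with a low value. They report only what shows in the picture. A call takes as long as a camera call.
- boxes_of(query, camera): "extent" ([left, top, right, bottom] in pixels, round what is visible of it).
The state is a dict: "clock": time; "joint_positions": joint angles; "qvel": joint speeds; "tau": joint torques, N m; "tool_pos": TCP position; "tcp_rot": TCP orientation; "ft_force": force on the tool from outside, world axes, zero at the start; "ft_torque": the same for the moment, N m; "opening": finger opening in mm; "finger_force": force on a finger pad.
Only numpy, scipy, OpenCV 4.12 (cv2) and the standard library are available. Lean on these libraries where they do the work, as an engineer would, in place of code of your own. Each camera call takes 0.05 s, during which the arm holds its last target. There are 200 camera calls.

### The job

The pump's hold-down clamp must be set to the thickness of the flat gap gauge. Slide the gauge's blade flat along the floor into the mouth of the clamp, under its foot, until the line across the blade is level with the front ends of the clamp's rails; then turn the handwheel clockwise until the foot just nips the blade, not screwed down hard. Leave the gauge in the clamp and everything else where it is.

Things in the scene. Friction and masses are not known exactly. Their poses are not given: they have to be found in the camera images.
- gauge: Gap gauge: flat aluminium strip 150 long, 32 wide, 6 thick, lying on the floor, with an upright black plastic grip on it (44 long in x, 12 thick in y, from 6 to 56 high). Loose, 100 to 200 g. Origin: on the strip's underside beneath the middle of the grip; x points along the strip to the blade's tip, z up. The strip runs from x = -25 to +125.
- gauge_tip (a point): Middle of the blade's tip end, 125 ahead (gauge x) of the gauge origin, 3 above the underside.
- gauge_line (a point): Middle of the dark line scored across the top of the blade, 50 back from the tip, 75 ahead of the gauge origin, 6 above the underside.
- clamp: Dark steel clamp fixed to the floor. Two rails (60 long in x, 12 wide, 22 high, 40 clear between) along its x; two posts carry a bridge (34 by 80, 62 to 78 high), the handwheel above. Origin: on the floor midway between the rails, under the spindle. The blade enters at the -x end, moving along +x, on the bare level floor (z = 0). Rail ends at x = -30, +30. Flanges 50 long, 5 high, out to y = +-56.
- clamp_mouth (a point): Floor point midway between the front (-x) ends of the rails, 30 before the clamp origin. The line on the blade must end up above it.
- foot: The clamp's round steel foot, 22 across, 12 thick, on the spindle between the rails. Origin: centre of its underside. It only moves up and down, driven by the handwheel: height of origin over floor = 20 - 2.5 x wheel angle (mm, rad), 10.5 to 14.5 at the start. On meeting the blade (6 thick) it stops and presses elastically, about 11 N more per further rad of the wheel.
- wheel (a joint): Handwheel angle in rad, growing clockwise seen from above, which lowers the foot 2.5 mm per rad. The foot touches the 6 mm blade at about 5.6 rad and nips it with 1.5 to 14 N from about 5.7 to 6.7 rad. Starts at 2.2 to 3.8, stops at 8. Stays where it is left (0.08 N m friction).
- wheel_centre (a point): Centre of the handwheel, 105 above the floor over the clamp origin: a grey three-spoked wheel, 60 across, upright axis, rim (as gripped) 98 to 112 above the floor. It does not rise or fall as it turns; it can be gripped across its diameter at any yaw.
- spanner: Steel spanner, 190 long, lying flat along its x axis; loose bystander, may lie on either side of the clamp.
- brush: Green plastic scrubbing brush, 170 long along its x axis, 40 high; loose bystander lying beyond the clamp.
- bottle_a: White closed bottle, 72 across, 200 tall, on the red turntable; bystander, origin under its base.
- bottle_b: White closed bottle, 64 across, 170 tall, on the red turntable; bystander, origin under its base.
- mug: White ceramic mug of wooden pegs, 84 across, 95 tall (pegs to about 110), handle at its +y; bystander, origin under its base.
- tin: Closed tin, 74 across, 110 tall; bystander, origin under its base.

How it is judged:
By the outcome, as a careful person would: the job done as asked, in the order asked, and still so for the second after the job is handed in, with the robot touching nothing.
It also fails if it takes over 64 s, if anything falls off the work surface, if the arm or the gripper's body presses on something with over 40 N, if the wrist force passes 120 N, or if a joint passes its speed limit or range.

## Working session

There is one attempt and no reset: what is moved stays moved. The work goes in short steps, Python scripts to look and compute and a tool call to move; the robot and the scene stay as the last step left them, time stands still between calls to the robot, and variables do not carry over. Pictures are saved under pics/ and viewed, at most 10 in all, crops included, and the job is handed in when it is done.

Besides the shell and the picture viewer there is one more tool, called after "Emit:" as name(argument=value, ...), one argument or row to a line, values as JSON. arm_command: Moves the arm, as the interface text tells. Its arguments: {"type":"object","properties":{"rows":{"type":"array"},"grip_force":{"type":"number"}},"required":["rows"]}

```bash
mkdir -p pics; cat > h.py <<'E'
import numpy as np, cv2
from cell import *
def shot(n):
    s=snapshot(n); return s
def save(s,f,crop=None,scale=1):
    im=s["image"][:,:,::-1]
    if crop: l,t,r,b=crop; im=im[t:b,l:r]
    cv2.imwrite("pics/"+f,cv2.resize(im,None,fx=scale,fy=scale,interpolation=cv2.INTER_CUBIC))
def cloud(s,T=None):
    K=s["intrinsics"];d=s["depth"];T=s["pose"] if T is None else T
    v,u=np.mgrid[:480,:640]
    P=np.stack([(u-K[0][2])/K[0][0]*d,(v-K[1][2])/K[1][1]*d,d,np.ones_like(d)],-1)@np.array(T).T
    P=P[...,:3]; P[d==0]=np.nan; return P
E
python3 - <<'E'
from h import *
st=sense();print(st["clock"],st["tool_pos"],st["tcp_rot"],st["opening"],nose_length)
a=shot("top");save(a,"top.png");np.savez("top.npz",**{k:np.array(v) for k,v in a.items()})
P=cloud(a)
for q in ["gauge","clamp","foot","wheel","spanner","brush","bottle_a","mug","tin"]:
    for r in boxes_of(q,"top")[:2]:
        e=np.array(r["extent"]);c=((e[:2]+e[2:])/2).astype(int)
        print(q,round(r["confidence"],2),e.round(),P[c[1],c[0]].round())
b=shot("scene");save(b,"scene.png");np.savez("scene.npz",**{k:np.array(v) for k,v in b.items()})
E
```

```text
0.0 [143.89028915 530.63170964 249.56643345] [ 1.32005479e-01  9.91248754e-01 -6.73086860e-04 -8.89542015e-05] 85.449303072535 19.0
gauge 0.64 [207. 248. 240. 310.] [523. 196.   5.]
clamp 0.77 [305. 207. 354. 250.] [620. -56.  99.]
clamp 0.23 [116. 191. 166. 237.] [661. 365. 104.]
foot 0.74 [319. 210. 341. 237.] [628. -56. 113.]
foot 0.34 [405. 266. 420. 340.] [ 457. -251.    3.]
wheel 0.85 [318. 212. 344. 234.] [627. -58. 116.]
wheel 0.44 [435. 172. 477. 211.] [ 687. -332.  144.]
spanner 0.77 [403. 265. 423. 344.] [ 453. -254.    3.]
spanner 0.63 [306. 209. 353. 250.] [621. -56.  83.]
brush 0.6 [238. 152. 262. 221.] [738. 130.  41.]
bottle_a 0.74 [465. 174. 516. 220.] [ 671. -404.  156.]
bottle_a 0.73 [436. 172. 471. 211.] [ 689. -329.  139.]
mug 0.68 [316. 211. 341. 238.] [626. -53. 112.]
mug 0.64 [117. 191. 168. 236.] [662. 365.  96.]
tin 0.83 [462. 270. 504. 303.] [ 481. -388.  107.]
tin 0.25 [206. 249. 244. 309.] [523. 191.   6.]
```

View pics/top.png

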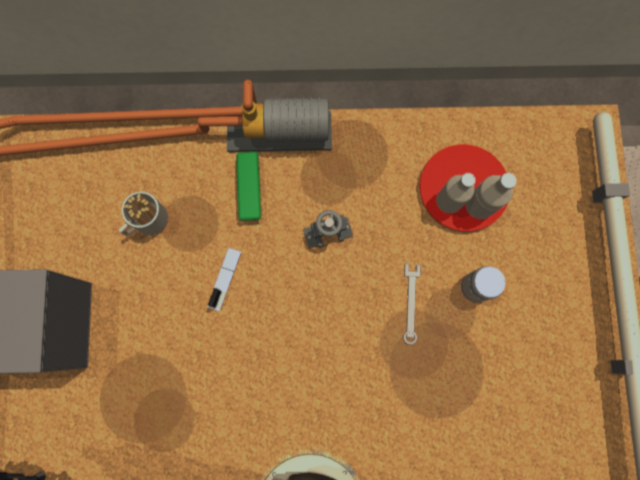

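View pics/scene.png

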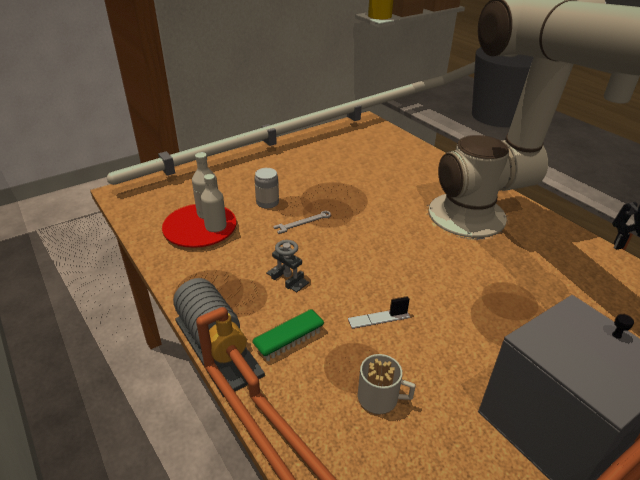

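The top view shows the gauge's grip end at about (217,305) and its tip at (232,250). The clamp is at (328,230), with its flanges running left to right, so the mouth most likely faces the robot. Next I'll measure poses from the clouds.

```bash
cat > m.py <<'E'
from h import *
def rect(p):
    r=cv2.minAreaRect(p[:,:2].astype(np.float32)); return np.round(r[0],1),np.round(r[1],1),round(r[2],1)
def sel(P,c,r,z0,z1):
    p=P.reshape(-1,3); p=p[np.isfinite(p[:,0])]
    return p[(np.hypot(p[:,0]-c[0],p[:,1]-c[1])<r)&(p[:,2]>z0)&(p[:,2]<z1)]
E
python3 - <<'E'
from m import *
for n in("top","scene"):
    s=np.load(n+".npz");P=cloud(s)
    print(n,"cam",s["pose"][:3,3].round(), "floor z",np.nanmedian(sel(P,(450,100),60,-20,20)[:,2]))
    for nm,c,r,z0,z1 in[("wheel",(620,-60),60,95,125),("bridge",(620,-60),70,70,84),("clampall",(620,-60),75,12,130),("flange",(620,-60),80,3.2,8),("grip",(470,210),60,40,65),("strip",(520,195),110,3.5,12),("gaugeall",(520,195),110,3.5,70)]:
        p=sel(P,c,r,z0,z1)
        if len(p)>3: print(nm,len(p),rect(p),p.mean(0).round(1))
s=np.load("scene.npz");
import types
d={k:s[k] for k in s.files}
save(d,"sc.png",(240,220,440,350),4)
E
```

```text
top cam [ 355.  -14. 1315.] floor z -0.9707584812135792
wheel 447 (array([629.6, -55.5]), array([58.9, 57.9]), 81.2) [628.6 -55.2 108.7]
bridge 217 (array([629.4, -55.4]), array([35.6, 80. ]), 14.2) [627.1 -52.3  76.8]
clampall 781 (array([629.2, -55.5]), array([60.4, 80. ]), 14.6) [625.7 -54.8  87.9]
flange 320 (array([619.2, -59.2]), array([155., 156.]), 71.7) [618.5 -56.9   4.7]
grip 122 (array([473.3, 210.8]), array([13.1, 43.7]), 71.6) [473.  210.1  53.3]
strip 796 (array([519.9, 198.3]), array([217.5, 209. ]), 14.2) [525.8 192.5   5.6]
gaugeall 966 (array([519.9, 198.3]), array([217.5, 209. ]), 14.2) [516.8 195.3  12.6]
scene cam [1152.  828.  915.] floor z 0.2690902410685112
wheel 278 (array([633.1, -52.4]), array([61.2, 56.3]), 58.7) [634.  -51.4 108.6]
bridge 226 (array([631.4, -54.6]), array([38.8, 82.9]), 14.5) [634.3 -42.1  76.6]
clampall 883 (array([630.5, -54.9]), array([62.7, 82.9]), 14.8) [634.7 -47.4  67.2]
flange 199 (array([628.6, -44.9]), array([123.6, 147.8]), 72.9) [631.6 -34.8   5.1]
grip 147 (array([475.5, 213.1]), array([15.9, 45.4]), 72.1) [477.1 214.3  51.3]
strip 654 (array([520.1, 197.4]), array([196.4, 211.1]), 8.3) [528.4 195.8   6. ]
gaugeall 942 (array([520.1, 197.4]), array([196.4, 211.1]), 8.3) [513.1 201.6  16. ]
```

View pics/sc.png

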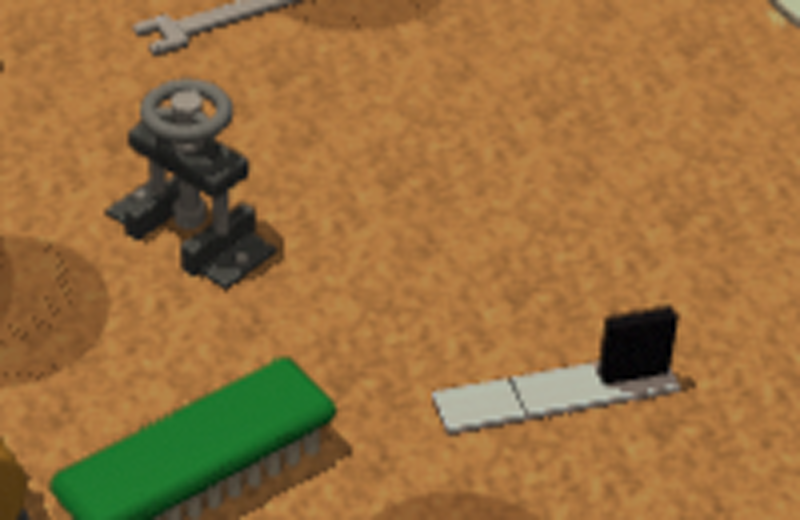

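The scene crop shows the gauge with its tip pointing away from the robot and its line at about crop pixel (518,397). The clamp yaw is about +14.4° and the gauge yaw about -17°. I'll move over the gauge and look with the wrist camera.

Emit:
arm_command(
  rows=[
    [22,-21.3,-3.3,-0.0035,1],
    [22,-21.3,-3.3,-0.0035,1],
    [22,-21.3,-3.3,-0.0035,1],
    [22,-21.3,-3.3,-0.0035,1],
    [22,-21.3,-3.3,-0.0035,1],
  ],
)

```text
clock: 0.97
tool_pos: [254.7, 423.3, 233.7]
tcp_rot: [0.141, 0.99, 0.0, 0.0]
ft_force: [0.6, 0.2, -0.1]
opening: 85.2
finger_force: 0.0
```

Emit:
arm_command(
  rows=[
    [22,-21.3,-3.3,-0.0035,1],
    [22,-21.3,-3.3,-0.0035,1],
    [22,-21.3,-3.3,-0.0035,1],
    [22,-21.3,-3.3,-0.0035,1],
    [22,-21.3,-3.3,-0.0035,1],
  ],
)

```text
clock: 1.38
tool_pos: [364.8, 316.6, 217.3]
tcp_rot: [0.149, 0.989, 0.0, 0.0]
ft_force: [0.7, 0.2, -0.2]
opening: 85.5
finger_force: 0.0
```

Emit:
arm_command(
  rows=[
    [22,-21.3,-3.3,-0.0035,1],
    [22,-21.3,-3.3,-0.0035,1],
    [22,-21.3,-3.3,-0.0035,1],
    [22,-21.3,-3.3,-0.0035,1],
    [22,-21.3,-3.3,-0.0035,1],
  ],
)

```text
clock: 1.8
tool_pos: [474.9, 210.1, 200.8]
tcp_rot: [0.158, 0.987, 0.0, 0.0]
ft_force: [-0.5, 1.4, -0.0]
opening: 85.4
finger_force: 0.0
```

```bash
cat >> m.py <<'E'
from scipy.spatial.transform import Rotation as Ro
def wrist():
    st=sense();s=snapshot("wrist");T=np.eye(4);T[:3,:3]=Ro.from_quat(st["tcp_rot"]).as_matrix();T[:3,3]=st["tool_pos"]
    s["pose"]=T@np.array(s["mount"]); R=T[:3,:3]
    print("t",round(st["clock"],2),"tcp",st["tool_pos"].round(1),"yaw_y",round(np.degrees(np.arctan2(R[1,1],R[0,1])),2),"q6",round(st["joint_positions"][5],2),"F",np.round(st["ft_force"],1),"open",round(st["opening"],1))
    return s,cloud(s)
E
python3 - <<'E'
from m import *
s,P=wrist();save(s,"w1.png");np.savez("w1.npz",**{k:np.array(v) for k,v in s.items()})
print(np.round(s["mount"],2).tolist())
print("floor",np.nanmedian(P[...,2]))
print("grip",rect(sel(P,(474,211),70,40,70)))
for n in("top","wrist"):
    if n=="top": t=dict(np.load("top.npz"));Q=cloud(t)
    else: t,Q=s,P
    im=t["image"].astype(int)
    m=(im.min(-1)>110)&((im.max(-1)-im.min(-1))<45)&(np.abs(Q[...,2]-5)<6)&(np.hypot(Q[...,0]-520,Q[...,1]-195)<110)
    p=Q[m];print(n,m.sum(),rect(p),np.median(p[:,2]))
E
```

```text
t 1.8 tcp [474.9 210.1 200.8] yaw_y 71.8 q6 0.73 F [-0.5  1.4 -0. ] open 85.4
[[-0.0, -0.96, -0.27, 67.34], [1.0, -0.0, -0.0, -0.11], [0.0, -0.27, 0.96, -124.51], [0.0, 0.0, 0.0, 1.0]]
floor 1.1825933169047573
grip (array([474.8, 211.6]), array([12. , 44.4]), 70.4)
top 660 (array([521.2, 194.8]), array([ 34.1, 150.7]), 70.4) 4.988975056159347
wrist 5243 (array([522.3, 194.2]), array([ 32.5, 151. ]), 70.3) 6.828493571052206
```

View pics/w1.png

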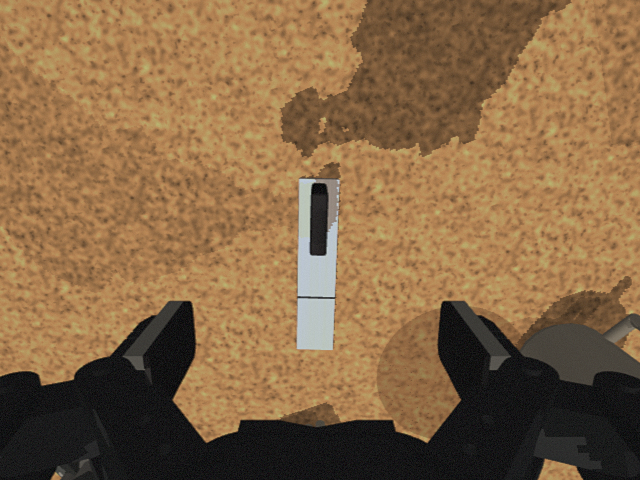

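The wrist view shows the gauge upright at the centre: grip at about (318,218), line at y=297, tip at (315,349). The origin is at (474.9, 211.3) with yaw -19.65°. I'll grasp it there.

Emit:
arm_command(
  rows=[
    [0,0.3,-34,-0.005,1],
    [0,0.3,-34,-0.005,1],
    [0,0.3,-34,-0.005,1],
    [0,0.3,-34,-0.005,1],
    [0,0,-31,-0.005,1],
  ],
  grip_force=40,
)

```text
clock: 2.27
tool_pos: [473.5, 212.3, 31.9]
tcp_rot: [0.171, 0.985, -0.0, -0.0]
ft_force: [-0.1, -0.8, 0.1]
opening: 85.4
finger_force: 0.0
```

Emit:
arm_command(
  rows=[
    [0,0,0,0,0],
    [0,0,0,0,0],
    [0,0,0,0,0],
    [0,0,0,0,0],
    [0,0,0,0,0],
  ],
)

```text
clock: 2.68
tool_pos: [475.2, 213.1, 36.1]
tcp_rot: [0.17, 0.985, 0.001, 0.001]
ft_force: [-0.3, 0.4, 0.0]
opening: 25.5
finger_force: 0.0
```

Emit:
arm_command(
  rows=[
    [0,0,0,0,0],
    [0,0,0,0,0],
    [0,0,0,0,0],
    [0,0,0,0,0],
    [0,0,0,0,0],
  ],
)

```text
clock: 3.1
tool_pos: [474.9, 212.9, 35.5]
tcp_rot: [0.17, 0.985, 0.001, 0.001]
ft_force: [0.2, -0.4, 6.5]
opening: 11.4
finger_force: 40.2
```

Emit:
arm_command(
  rows=[
    [-4,0,12,0,0],
    [-9,-34,3,0.054,0],
    [-9,-36,0,0.054,0],
    [-9,-36,0,0.054,0],
    [-9,-36,0,0.054,0],
  ],
)

```text
clock: 3.52
tool_pos: [433.2, 69.5, 49.8]
tcp_rot: [0.061, 0.998, 0.0, 0.0]
ft_force: [0.5, -1.2, -1.1]
opening: 11.3
finger_force: 39.5
```

Emit:
arm_command(
  rows=[
    [0,-35,0,0.063,0],
    [0,-35,0,0.063,0],
    [2,-35,0,0.063,0],
    [2,-35,0,0.063,0],
    [2,-35,0,0.063,0],
  ],
)

```text
clock: 3.93
tool_pos: [439.7, -106.1, 50.0]
tcp_rot: [-0.096, 0.995, -0.0, 0.001]
ft_force: [0.9, 1.4, -1.2]
opening: 11.6
finger_force: 39.5
```

Emit:
arm_command(
  rows=[
    [0,0,0,0.063,0],
    [0,0,0,0,0],
    [0,0,0,0,0],
    [0,0,0,0,0],
    [0,0,0,0,0],
  ],
)

```text
clock: 4.35
tool_pos: [440.0, -103.5, 49.0]
tcp_rot: [-0.126, 0.992, 0.0, 0.0]
ft_force: [0.2, 0.7, -0.9]
opening: 11.5
finger_force: 39.7
```

```bash
python3 - <<'E'
from m import *
s,P=wrist();save(s,"w2.png");np.savez("w2.npz",**{k:np.array(v) for k,v in s.items()})
im=s["image"].astype(int)
m=(im.min(-1)>110)&((im.max(-1)-im.min(-1))<45)&(np.abs(P[...,2]-18)<14)&(np.hypot(P[...,0]-490,P[...,1]+90)<120)
p=P[m];print(m.sum(),rect(p) if m.sum() else 0,np.median(p[:,2]))
for z0,z1 in((95,125),(70,84),(12,130),(16,28)):
    p=sel(P,(629,-55),75,z0,z1);print(z0,len(p),rect(p) if len(p)>5 else 0)
E
```

```text
t 4.35 tcp [ 440.  -103.5   49. ] yaw_y 104.43 q6 -0.48 F [ 0.2  0.7 -0.9] open 11.5
2828 (array([458. , -99.7]), array([86.7, 31.6]), 13.9) 20.4164166695452
95 0 0
70 0 0
12 0 0
16 0 0
```

View pics/w2.png

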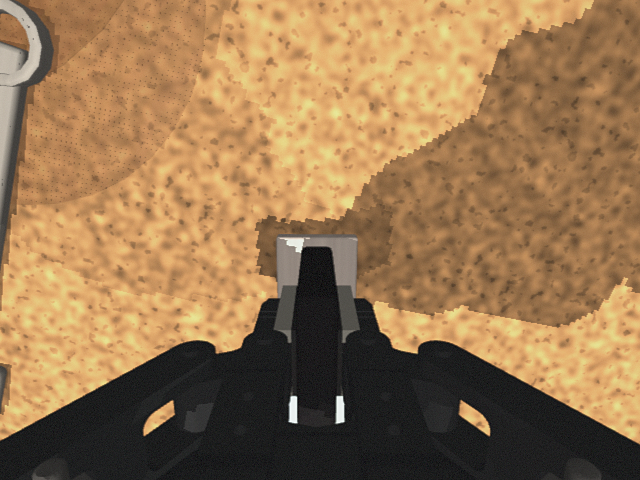

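The wrist view shows the spanner ring at upper left and the strip's rear end at (318,238) square in the jaws; the clamp is not visible. I'll lower the gauge to the floor and compare the blade with the clamp in the top camera.

Emit:
arm_command(
  rows=[
    [2,0,-6,0.001,0],
    [2,0,-4,0,0],
    [2,0,-3,0,0],
    [0,0,-0.5,0,0],
    [0,0,0,0,0],
  ],
)

```text
clock: 4.82
tool_pos: [446.0, -104.2, 35.3]
tcp_rot: [-0.126, 0.992, 0.0, -0.0]
ft_force: [-2.9, 1.2, 4.4]
opening: 11.5
finger_force: 40.4
```

```bash
cat > chk.py <<'E'
from m import *
import sys
st=sense();print(st["clock"],st["tool_pos"].round(1),"F",st["ft_force"].round(1))
s=shot("top");P=cloud(s);t0=dict(np.load("top.npz"))
save(s,sys.argv[1],(270,190,390,300),5)
im=s["image"].astype(int)
o=st["tool_pos"]
a=np.radians(14.5);x=np.array([np.cos(a),np.sin(a)]);c=np.array([629.5,-55.4])
y=np.array([-x[1],x[0]])
q=(P[...,:2]-c); lx=q@x; ly=q@y
m=(im.min(-1)>95)&((im.max(-1)-im.min(-1))<45)&(np.abs(P[...,2]-5)<7)&(lx>-170)&(lx<-32)&(np.abs(ly)<30)
p=P[m];print(m.sum(),rect(p) if m.sum()>5 else 0)
if m.sum()>5: print("clampframe x",np.percentile(lx[m],[1,99]).round(1),"y",np.percentile(ly[m],[1,99]).round(1),"z",np.median(p[:,2]).round(1)); L=lx[m];print("ymid by x",[(k,round(ly[m][abs(L-k)<5].mean(),1)) for k in range(-150,-30,10) if (abs(L-k)<5).sum()>5])
r=(o[:2]-c);print("tcp clampframe",r@x,r@y)
E
python3 chk.py t2.png
```

```text
4.8167 [ 446.  -104.2   35.3] F [-2.9  1.2  4.4]
72 (array([557.6, -68.4]), array([19.4, 36.2]), 55.4)
clampframe x [-90.6 -64.2] y [-13.9  15.3] z 5.4
ymid by x [(-80, np.float64(8.7)), (-70, np.float64(1.6))]
tcp clampframe -189.8974547315106 -1.2514568923765381
```

View pics/t2.png

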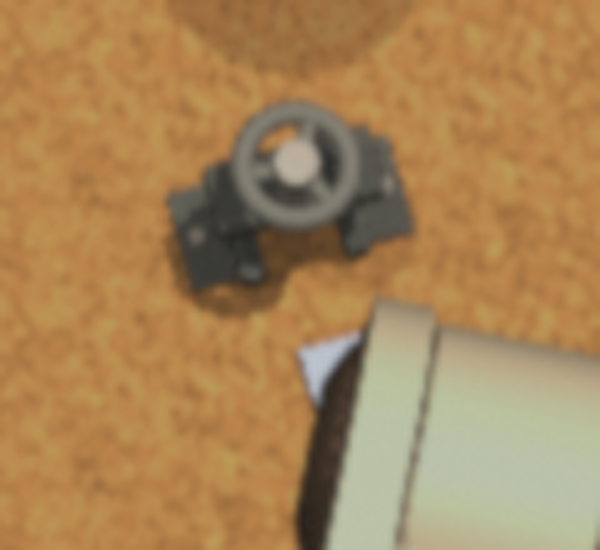

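The top crop shows the blade tip at about crop pixel (300,350), pointing into the mouth, with the rail ends near (255,275) and (355,250). Lateral offset is about -1 mm. I'll slide in along the floor.

Emit:
arm_command(
  rows=[
    [6.75,1.85,0,0,0],
    [6.75,1.85,0,0,0],
    [6.75,1.85,0,0,0],
    [6.75,1.85,0,0,0],
    [6.75,1.85,0,0,0],
  ],
)

```text
clock: 5.28
tool_pos: [480.5, -95.1, 35.3]
tcp_rot: [-0.126, 0.992, -0.0, -0.0]
ft_force: [-3.5, -0.8, 5.9]
opening: 11.7
finger_force: 40.5
```

Emit:
arm_command(
  rows=[
    [6.75,1.85,0,0,0],
    [6.75,1.85,0,0,0],
    [6.75,1.85,0,0,0],
    [6.75,1.85,0,0,0],
    [6.75,1.85,0,0,0],
  ],
)

```text
clock: 5.7
tool_pos: [514.2, -85.8, 35.3]
tcp_rot: [-0.126, 0.992, -0.0, -0.0]
ft_force: [-4.1, -1.2, 6.4]
opening: 11.9
finger_force: 40.6
```

Emit:
arm_command(
  rows=[
    [5,1.3,0,0,0],
    [5,1.3,0,0,0],
    [4.4,1.1,0,0,0],
    [0,0,0,0,0],
    [0,0,0,0,0],
  ],
)

```text
clock: 6.12
tool_pos: [529.1, -82.0, 35.4]
tcp_rot: [-0.126, 0.992, 0.0, 0.001]
ft_force: [1.7, 1.2, 3.5]
opening: 11.5
finger_force: 40.3
```

```bash
python3 chk.py t3.png
```

```text
6.1167 [529.1 -82.   35.4] F [1.7 1.2 3.5]
0 0
tcp clampframe -103.86104787842987 -0.570055746511283
```

Emit:
arm_command(
  rows=[
    [0,0,0,0,1],
    [0,0,0,0,1],
    [0,0,0,0,1],
    [0,0,0,0,1],
    [0,0,0,0,1],
  ],
)

```text
clock: 6.58
tool_pos: [527.6, -82.3, 35.1]
tcp_rot: [-0.126, 0.992, 0.0, -0.0]
ft_force: [-0.3, 0.5, -0.1]
opening: 71.3
finger_force: 0.0
```

Emit:
arm_command(
  rows=[
    [0,0,10,0,1],
    [0,0,30,0,1],
    [0,0,38,0,1],
    [0,0,38,0,1],
    [0,0,38,0,1],
  ],
)

```text
clock: 7.0
tool_pos: [527.3, -82.2, 191.8]
tcp_rot: [-0.126, 0.992, -0.0, 0.0]
ft_force: [1.6, -0.8, 0.1]
opening: 85.1
finger_force: 0.0
```

Emit:
arm_command(
  rows=[
    [0,0,30,0,1],
    [0,0,20,0,1],
    [0,0,0,0,1],
    [0,0,0,0,1],
    [0,0,0,0,1],
  ],
)

```text
clock: 7.42
tool_pos: [527.6, -82.2, 238.8]
tcp_rot: [-0.126, 0.992, 0.0, -0.0]
ft_force: [0.5, 0.1, -0.9]
opening: 85.4
finger_force: 0.0
```

```bash
python3 - <<'E'
from m import *
s,P=wrist();save(s,"w3.png");np.savez("w3.npz",**{k:np.array(v) for k,v in s.items()})
im=s["image"].astype(int)
m=(im.min(-1)>110)&((im.max(-1)-im.min(-1))<45)&(np.abs(P[...,2]-6)<6)&(np.hypot(P[...,0]-560,P[...,1]+73)<90)
print(m.sum(),rect(P[m]))
print("grip",rect(sel(P,(528,-82),50,40,70)))
for z0,z1 in((95,125),(70,86),(16,28),(12,130)):
    p=sel(P,(629,-55),75,z0,z1);print(z0,len(p),rect(p) if len(p)>5 else 0)
E
```

```text
t 7.42 tcp [527.6 -82.2 238.8] yaw_y 104.48 q6 -0.41 F [ 0.5  0.1 -0.9] open 85.4
2946 (array([575. , -58.4]), array([ 91.4, 146.3]), 89.5)
grip (array([528.6, -82.3]), array([43.4, 11.8]), 14.4)
95 4330 (array([629.9, -55.9]), array([58. , 59.1]), 13.7)
70 2237 (array([630. , -55.8]), array([33.9, 80.1]), 14.5)
16 1208 (array([618.8, -58.6]), array([36.3, 67.6]), 14.5)
12 8455 (array([629.6, -55.9]), array([58.5, 80. ]), 14.4)
```

View pics/w3.png

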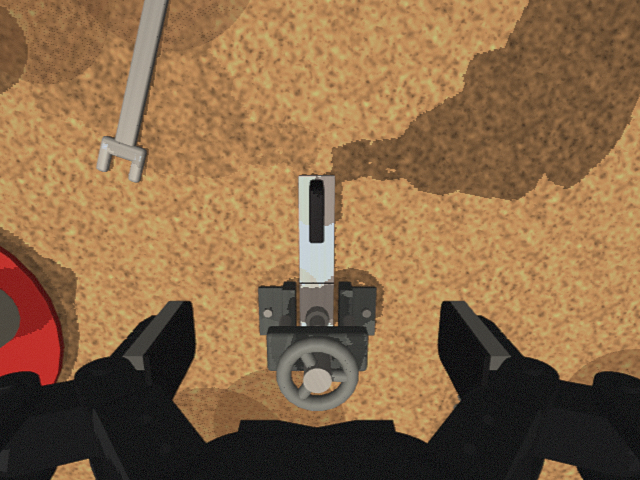

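The wrist view shows the line at row ~284, level with the rail fronts at row ~283, with the blade central. The foot shows at (317,315). Next I'll check the line and measure the foot height against the rail tops.

```bash
python3 - <<'E'
from m import *
s=dict(np.load("w3.npz"));P=cloud(s)
a=np.radians(14.45);x=np.array([np.cos(a),np.sin(a)]);y=np.array([-x[1],x[0]]);q=P[...,:2]-[629.9,-55.9];lx=q@x;ly=q@y;z=P[...,2]
im=s["image"].astype(int).sum(-1)
for v in range(278,292): print(v,im[v,305:330].mean().round(),"lx",np.nanmedian(lx[v,305:330]).round(1),"z",np.nanmedian(z[v,305:330]).round(1),"rail lx/z L",np.nanmedian(lx[v,286:294]).round(1),np.nanmedian(z[v,286:294]).round(1),"R",np.nanmedian(lx[v,342:350]).round(1),np.nanmedian(z[v,342:350]).round(1))
rt=(abs(abs(ly)-26)<4)&(lx>-27)&(lx<-20)&(abs(z-22)<6);print("railtop",rt.sum(),np.median(z[rt]),z[rt].std())
bl=(abs(ly)<12)&(lx>-50)&(lx<-25)&(z<12);print("blade",np.median(z[bl]))
ft=(abs(ly)<11)&(lx>-13)&(lx<10)&(z>14)&(z<34);print("foot",ft.sum(),np.percentile(z[ft],[5,25,50,75,95]).round(1))
vv,uu=np.where(ft);print(uu.min(),uu.max(),vv.min(),vv.max())
print(z[300:328:1,309:326:4].round(1));print(im[300:328,317])
E
```

```text
278 600.0 lx -33.9 z 6.8 rail lx/z L -31.5 0.8 R -31.6 1.0
279 586.0 lx -32.8 z 6.7 rail lx/z L -30.8 1.5 R -30.4 0.5
280 592.0 lx -32.0 z 7.2 rail lx/z L -29.3 0.3 R -29.7 1.3
281 575.0 lx -30.9 z 6.9 rail lx/z L -28.9 1.8 R -28.8 1.5
282 324.0 lx -29.9 z 6.8 rail lx/z L -28.9 4.3 R -28.8 4.2
283 171.0 lx -28.9 z 6.9 rail lx/z L -29.1 7.4 R -28.9 7.0
284 546.0 lx -27.9 z 6.9 rail lx/z L -29.2 9.9 R -28.8 9.1
285 534.0 lx -26.9 z 6.8 rail lx/z L -29.0 12.0 R -29.0 12.1
286 502.0 lx -26.0 z 7.1 rail lx/z L -28.8 14.0 R -28.8 13.9
287 417.0 lx -24.9 z 6.9 rail lx/z L -28.9 16.5 R -28.7 16.2
288 328.0 lx -24.0 z 7.1 rail lx/z L -28.9 18.9 R -28.9 18.8
289 322.0 lx -22.9 z 6.9 rail lx/z L -29.0 21.4 R -28.8 20.9
290 325.0 lx -21.9 z 7.0 rail lx/z L -28.6 22.8 R -28.6 22.8
291 327.0 lx -20.7 z 6.6 rail lx/z L -27.5 22.5 R -27.8 23.1
railtop 130 22.91422274712079 0.6643755833840832
blade 6.831586663988247
foot 324 [16.2 22.4 25.6 26.7 31.8]
305 328 306 325
[[ 5.2  7.8  4.8  7.3  5.9]
 [ 7.1  6.6  6.4  5.3  6.8]
 [ 7.6  7.   8.   6.1  8.2]
 [ 7.5  5.3  6.6  7.   6.7]
 [ 6.5  6.7  7.2  7.6  6. ]
 [ 6.8  6.9  7.6  6.1  6.7]
 [ 6.3  8.1 15.   7.2  6.1]
 [ 7.5 16.8 19.1 17.9  7.6]
 [ 8.  17.7 21.1 18.1  7.6]
 [16.1 19.7 23.2 21.2 15.2]
 [18.4 22.3 25.1 22.9 17.2]
 [19.5 25.2 25.5 25.2 20.1]
 [21.9 26.8 25.8 26.4 22. ]
 [24.4 26.  25.4 26.  23.7]
 [25.9 25.8 24.9 26.6 25.8]
 [26.2 25.2 26.5 26.3 25.8]
 [26.  25.2 28.5 26.4 26.6]
 [25.9 26.8 30.1 28.7 26.3]
 [25.5 29.  32.3 29.  26.3]
 [27.  33.6 33.2 33.5 26.2]
 [25.7 34.  36.3 35.  26.1]
 [25.3 35.6 37.7 36.9 26.7]
 [27.2 37.2 39.3 38.7 25.4]
 [26.4 41.1 42.7 40.1 25.7]
 [27.4 41.9 44.5 41.  26.7]
 [25.1 43.4 45.2 43.8 25.2]
 [66.4 66.5 66.7 65.8 66. ]
 [68.3 66.7 69.2 68.3 66.2]]
[324 318 323 322 331 334 196 179 182 172 190 258 263 264 262 206 182 184
 185 186 185 176 169 184 185 252 117  97]
```

The line is within 0.3 mm of the rail fronts. The foot top is 25.1 mm (bias-corrected against the rail), so the wheel is at about 2.76 rad and needs about 3.4 rad. I'll move over the wheel, pre-rotated by +0.6.

Emit:
arm_command(
  rows=[
    [20.5,5.3,0,0.12,1],
    [20.5,5.3,0,0.12,1],
    [20.5,5.3,0,0.12,1],
    [20.5,5.3,0,0.12,1],
    [20.5,5.3,0,0.12,1],
  ],
)

```text
clock: 7.88
tool_pos: [630.7, -55.5, 237.7]
tcp_rot: [-0.416, 0.909, 0.001, -0.001]
ft_force: [0.0, -0.8, 0.4]
opening: 85.1
finger_force: 0.0
```

Emit:
arm_command(
  rows=[
    [0,0,-28,0,1],
    [0,0,-28,0,1],
    [0,0,-28,0,1],
    [0,0,-28,0,1],
    [0,0,-26,0,1],
  ],
)

```text
clock: 8.3
tool_pos: [629.1, -55.6, 97.9]
tcp_rot: [-0.414, 0.91, 0.001, -0.001]
ft_force: [-0.4, 0.6, 0.3]
opening: 85.5
finger_force: 0.0
```

Emit:
arm_command(
  rows=[
    [0,0,0,0,1],
    [0,0,0,0,1],
    [0,0,0,0,1],
    [0,0,0,0,1],
    [0,0,0,0,1],
  ],
)

```text
clock: 8.72
tool_pos: [631.2, -55.9, 103.3]
tcp_rot: [-0.414, 0.91, -0.001, 0.001]
ft_force: [-0.4, 0.3, 1.2]
opening: 85.5
finger_force: 0.0
```

```bash
python3 - <<'E'
from m import *
s,P=wrist()
E
```

```text
t 8.72 tcp [631.2 -55.9 103.3] yaw_y 138.85 q6 -0.94 F [-0.4  0.3  1.2] open 85.5
```

Emit:
arm_command(
  rows=[
    [-1,0,-1.5,0,0],
    [0,0,0,0,0],
    [0,0,0,0,0],
    [0,0,0,0,0],
    [0,0,0,0,0],
  ],
  grip_force=40,
)

```text
clock: 9.18
tool_pos: [629.7, -56.0, 100.4]
tcp_rot: [-0.413, 0.911, -0.0, 0.0]
ft_force: [0.2, -1.9, 5.2]
opening: 59.1
finger_force: 43.1
```

Emit:
arm_command(
  rows=[
    [0,0,0,0,0],
    [0,0,0,-0.05,0],
    [0,0,0,-0.05,0],
    [0,0,0,-0.05,0],
    [0,0,0,-0.05,0],
  ],
)

```text
clock: 9.6
tool_pos: [629.5, -55.9, 100.4]
tcp_rot: [-0.319, 0.948, -0.0, 0.0]
ft_force: [-1.2, -0.1, 5.9]
opening: 58.7
finger_force: 43.4
```

```bash
python3 - <<'E'
from m import *
s,P=wrist();st=sense();print(st["ft_torque"],st["finger_force"])
E
```

```text
t 9.6 tcp [629.5 -55.9 100.4] yaw_y 127.26 q6 -0.74 F [-1.2 -0.1  5.9] open 58.7
[-0.50397155 -0.03492971 -0.05960987] 43.380900621414185
```

Emit:
arm_command(
  rows=[
    [0,0,0,-0.115,0],
    [0,0,0,-0.115,0],
    [0,0,0,-0.115,0],
    [0,0,0,-0.115,0],
    [0,0,0,-0.115,0],
  ],
)

```text
clock: 10.07
tool_pos: [629.3, -55.3, 100.4]
tcp_rot: [-0.036, 0.999, 0.0, 0.0]
ft_force: [-2.2, 2.8, 6.1]
opening: 58.8
finger_force: 43.5
```

Emit:
arm_command(
  rows=[
    [0,0,0,-0.115,0],
    [0,0,0,-0.115,0],
    [0,0,0,-0.115,0],
    [0,0,0,-0.115,0],
    [0,0,0,-0.115,0],
  ],
)

```text
clock: 10.48
tool_pos: [629.4, -54.7, 100.4]
tcp_rot: [0.248, 0.969, 0.001, 0.0]
ft_force: [-0.2, 5.9, 7.4]
opening: 58.8
finger_force: 43.5
```

Emit:
arm_command(
  rows=[
    [0,0,0,-0.115,0],
    [0,0,0,-0.115,0],
    [0,0,0,-0.115,0],
    [0,0,0,-0.115,0],
    [0,0,0,-0.115,0],
  ],
)

```text
clock: 10.9
tool_pos: [629.8, -54.2, 100.4]
tcp_rot: [0.513, 0.859, 0.001, -0.0]
ft_force: [3.2, 7.2, 5.9]
opening: 58.8
finger_force: 43.4
```

Emit:
arm_command(
  rows=[
    [0,0,0,-0.115,0],
    [0,0,0,-0.115,0],
    [0,0,0,-0.115,0],
    [0,0,0,-0.115,0],
    [0,0,0,-0.115,0],
  ],
)

```text
clock: 11.32
tool_pos: [630.4, -54.1, 100.4]
tcp_rot: [0.735, 0.678, 0.002, -0.0]
ft_force: [5.6, 6.8, 4.4]
opening: 58.6
finger_force: 43.3
```

Emit:
arm_command(
  rows=[
    [0,0,0,0,0],
    [0,0,0,0,0],
    [0,0,0,0,1],
    [0,0,0,0,1],
    [0,0,0,0,1],
  ],
)

```text
clock: 11.73
tool_pos: [629.0, -55.7, 99.3]
tcp_rot: [0.734, 0.68, -0.0, -0.0]
ft_force: [-0.5, 0.1, 0.5]
opening: 85.7
finger_force: 0.0
```

Emit:
arm_command(
  rows=[
    [0,0,0,0,1],
    [0,0,0,0,1],
    [0,0,0,0,1],
    [0,0,25,0,1],
    [0,0,35,0,1],
  ],
)

```text
clock: 12.15
tool_pos: [627.6, -55.7, 156.8]
tcp_rot: [0.734, 0.679, -0.002, -0.002]
ft_force: [0.2, -0.1, -0.0]
opening: 85.4
finger_force: 0.0
```

```bash
python3 - <<'E'
from m import *
s,P=wrist()
E
```

```text
t 12.15 tcp [627.6 -55.7 156.8] yaw_y -4.39 q6 1.56 F [ 0.2 -0.1 -0. ] open 85.4
```

Emit:
arm_command(
  rows=[
    [0,0,40,0.119,1],
    [0,0,40,0.119,1],
    [-10,-2.5,0,0.119,1],
    [-10,-2.5,0,0.119,1],
    [-10,-2.5,0,0.119,1],
  ],
)

```text
clock: 12.62
tool_pos: [599.5, -63.4, 240.7]
tcp_rot: [0.5, 0.866, 0.0, 0.001]
ft_force: [0.0, 0.3, -0.1]
opening: 85.7
finger_force: 0.0
```

Emit:
arm_command(
  rows=[
    [-10,-2.6,0,0.119,1],
    [-10,-2.6,0,0.119,1],
    [-10,-2.6,0,0.119,1],
    [-10,-2.6,0,0.119,1],
    [-10,-2.6,0,0.119,1],
  ],
)

```text
clock: 13.03
tool_pos: [548.9, -76.5, 239.9]
tcp_rot: [0.224, 0.975, 0.0, 0.0]
ft_force: [0.6, 0.0, 0.6]
opening: 85.3
finger_force: 0.0
```

Emit:
arm_command(
  rows=[
    [-10,-2.6,0,0.119,1],
    [-10,-2.6,0,0.119,1],
    [0,0,0,0.119,1],
    [0,0,0,0.119,1],
    [0,0,0,0.119,1],
  ],
)

```text
clock: 13.45
tool_pos: [529.2, -81.6, 240.1]
tcp_rot: [-0.072, 0.997, -0.0, 0.0]
ft_force: [0.1, -0.5, -0.2]
opening: 85.3
finger_force: 0.0
```

Emit:
arm_command(
  rows=[
    [0,0,0,0.115,1],
    [0,0,0,0,1],
    [0,0,0,0,1],
    [0,0,0,0,1],
    [0,0,0,0,1],
  ],
)

```text
clock: 13.87
tool_pos: [529.4, -81.5, 239.8]
tcp_rot: [-0.125, 0.992, -0.0, 0.0]
ft_force: [0.1, 0.1, -0.6]
opening: 85.2
finger_force: 0.0
```

```bash
cat > foot.py <<'E'
from m import *
import sys
def foot(s,P):
    a=np.radians(14.45);x=np.array([np.cos(a),np.sin(a)]);y=np.array([-x[1],x[0]]);z=P[...,2]
    p=sel(P,(629,-55),75,12,130);br=sel(P,(629,-55),75,70,86)
    c=np.array(rect(br)[0]);q=P[...,:2]-c;lx=q@x;ly=q@y
    rt=(abs(abs(ly)-26)<4)&(lx>-27)&(lx<-19)&(abs(z-22)<6)
    bl=(abs(ly)<12)&(lx>-50)&(lx<-25)&(z<12)
    # front part of foot top: ring r 7..10, in front half
    r=np.hypot(lx,ly); f=(r<10)&(lx<-2)&(abs(ly)>3)&(abs(ly)<9)&(z>12)&(z<32)&(r>6.5)
    vb=np.nanmedian(z[bl]);vr=np.median(z[rt]);k=16/(vr-vb)
    m=np.median(z[f]); print("c",c,"blade",vb.round(2),"rail",vr.round(2),"foot top",f.sum(),m.round(2),np.percentile(z[f],[10,25,75,90]).round(1),"corr",(6+(m-vb)*k).round(2),"theta",((32-(6+(m-vb)*k))/2.5).round(2))
    im=s["image"].astype(int).sum(-1)
    q=P[...,:2]-c
    v=[(lx[j,305:330].mean()) for j in range(270,295)]; d=[im[j,305:330].mean() for j in range(270,295)]
    j=int(np.argmin(d));print("line lx",v[j])
foot(dict(np.load("w3.npz")),cloud(dict(np.load("w3.npz"))))
s,P=wrist();np.savez(sys.argv[1]+".npz",**{k:np.array(v) for k,v in s.items()});save(s,sys.argv[1]+".png",(240,160,400,420),2.3)
foot(s,P)
E
python3 foot.py w4
```

```text
c [630.  -55.8] blade 6.83 rail 22.9 foot top 94 25.77 [18.4 23.3 26.5 27.1] corr 24.86 theta 2.86
line lx -29.07164714682706
t 13.87 tcp [529.4 -81.5 239.8] yaw_y 104.32 q6 -0.4 F [ 0.1  0.1 -0.6] open 85.2
c [630.  -55.7] blade 6.91 rail 22.83 foot top 86 19.73 [16.4 18.9 20.7 28.9] corr 18.88 theta 5.25
line lx -29.716162660569534
```

View pics/w4.png

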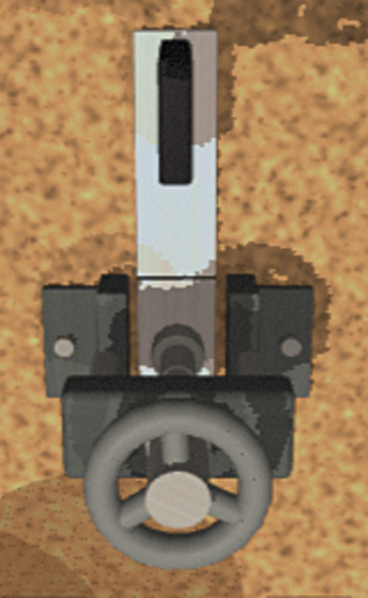

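The crop shows the line level with the rail fronts, the foot low over the blade and one spoke pointing straight up. The image gives a wheel angle of 5.25 rad, matching the turn count of 5.26. It needs another 0.9 rad, so I'll regrip.

Emit:
arm_command(
  rows=[
    [20.1,5.1,0,0,1],
    [20.1,5.1,0,0,1],
    [20.1,5.1,0,0,1],
    [20.1,5.2,0,0,1],
    [20.1,5.2,0,0,1],
  ],
)

```text
clock: 14.33
tool_pos: [630.8, -55.5, 239.7]
tcp_rot: [-0.125, 0.992, 0.0, 0.0]
ft_force: [0.0, -1.2, 0.4]
opening: 85.1
finger_force: 0.0
```

Emit:
arm_command(
  rows=[
    [0,0,-28,0,1],
    [0,0,-28,0,1],
    [0,0,-28,0,1],
    [0,0,-28,0,1],
    [0,0,-26.5,0,1],
  ],
)

```text
clock: 14.75
tool_pos: [629.6, -55.7, 99.5]
tcp_rot: [-0.125, 0.992, 0.0, -0.0]
ft_force: [0.3, 0.2, -0.3]
opening: 85.3
finger_force: 0.0
```

Emit:
arm_command(
  rows=[
    [0,0,0,0,1],
    [0,0,0,0,1],
    [0,0,0,0,0],
    [0,0,0,0,0],
    [0,0,0,0,0],
  ],
)

```text
clock: 15.17
tool_pos: [630.8, -55.1, 104.3]
tcp_rot: [-0.126, 0.992, 0.001, 0.002]
ft_force: [-1.0, 4.2, 3.6]
opening: 58.8
finger_force: 42.5
```

Emit:
arm_command(
  rows=[
    [0,0,0,0,0],
    [0,0,0,0,0],
    [0,0,0,0,0],
    [0,0,0,0,0],
    [0,0,0,0,0],
  ],
)

```text
clock: 15.58
tool_pos: [630.8, -55.1, 104.2]
tcp_rot: [-0.126, 0.992, 0.0, 0.002]
ft_force: [-1.5, 3.8, 5.6]
opening: 58.8
finger_force: 42.7
```

Emit:
arm_command(
  rows=[
    [0,0,0,-0.09,0],
    [0,0,0,-0.09,0],
    [0,0,0,-0.09,0],
    [0,0,0,-0.09,0],
    [0,0,0,-0.09,0],
  ],
)

```text
clock: 16.0
tool_pos: [630.8, -55.3, 104.2]
tcp_rot: [0.101, 0.995, 0.001, 0.002]
ft_force: [-2.0, 1.4, 6.3]
opening: 58.4
finger_force: 42.7
```

Emit:
arm_command(
  rows=[
    [0,0,0,-0.09,0],
    [0,0,0,-0.09,0],
    [0,0,0,-0.09,0],
    [0,0,0,-0.09,0],
    [0,0,0,-0.09,0],
  ],
)

```text
clock: 16.42
tool_pos: [630.7, -55.4, 104.2]
tcp_rot: [0.32, 0.947, 0.001, 0.002]
ft_force: [-4.3, 2.1, 5.7]
opening: 58.7
finger_force: 42.7
```

Emit:
arm_command(
  rows=[
    [0,0,0,0,0],
    [0,0,0,0,0],
    [0,0,0,0,1],
    [0,0,0,0,1],
    [0,0,0,0,1],
  ],
)

```text
clock: 16.83
tool_pos: [630.2, -55.9, 102.0]
tcp_rot: [0.318, 0.948, 0.0, 0.001]
ft_force: [0.3, 0.3, 0.0]
opening: 85.1
finger_force: 0.0
```

```bash
python3 - <<'E'
from m import *
s,P=wrist()
E
```

```text
t 16.83 tcp [630.2 -55.9 102. ] yaw_y 52.91 q6 0.56 F [0.3 0.3 0. ] open 85.1
```

Emit:
arm_command(
  rows=[
    [0,0,20,0,1],
    [0,0,35,0,1],
    [0,0,40,0.05,1],
    [0,0,40,0.11,1],
    [-15,-4,3,0.12,1],
  ],
)

```text
clock: 17.3
tool_pos: [618.2, -59.6, 248.0]
tcp_rot: [0.18, 0.984, 0.001, 0.006]
ft_force: [1.4, -0.8, 1.9]
opening: 85.3
finger_force: 0.0
```

Emit:
arm_command(
  rows=[
    [-17,-4.4,0,0.12,1],
    [-17,-4.4,0,0.12,1],
    [-17,-4.4,0,0.12,1],
    [-17,-4.4,0,0.12,1],
    [-17,-4.4,0,0.12,1],
  ],
)

```text
clock: 17.72
tool_pos: [529.0, -82.0, 239.4]
tcp_rot: [-0.119, 0.993, -0.0, 0.0]
ft_force: [0.3, 0.4, -0.6]
opening: 85.6
finger_force: 0.0
```

Emit:
arm_command(
  rows=[
    [0,0,0,0.02,1],
    [0,0,0,0,1],
    [0,0,0,0,1],
    [0,0,0,0,1],
    [0,0,0,0,1],
  ],
)

```text
clock: 18.13
tool_pos: [530.4, -81.6, 239.0]
tcp_rot: [-0.125, 0.992, 0.0, -0.0]
ft_force: [0.5, 0.8, 0.5]
opening: 85.4
finger_force: 0.0
```

```bash
python3 foot.py w5
```

```text
c [630.  -55.8] blade 6.83 rail 22.9 foot top 94 25.77 [18.4 23.3 26.5 27.1] corr 24.86 theta 2.86
line lx -29.07164714682706
t 18.13 tcp [530.4 -81.6 239. ] yaw_y 104.42 q6 -0.4 F [0.5 0.8 0.5] open 85.4
c [630.2 -55.7] blade 6.84 rail 22.79 foot top 87 18.7 [15.1 18.  19.6 27.4] corr 17.9 theta 5.64
line lx -29.31964488689041
```

View pics/w5.png

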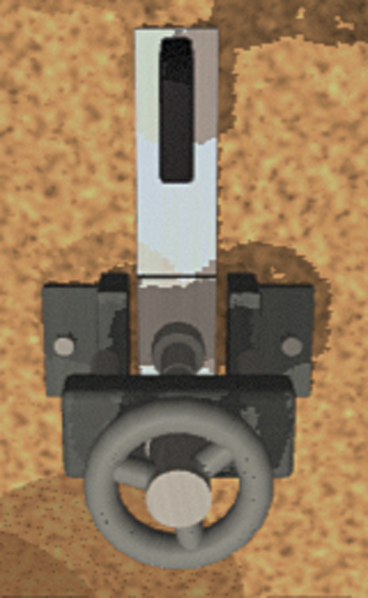

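The crop shows the line level with the rail fronts and the foot resting on the blade (top 17.9 mm against 18 expected). The spokes turned by about 0.9 rad, so the wheel is at about 6.15 rad.

```bash
python3 -c "
from cell import hand_in;print(hand_in())"
```

```text
the job is handed in; nothing more can be done
None
```

I handed the job in at about 18 s: the gauge is in the clamp with its line within about 0.5 mm of the rail fronts, and the wheel is at about 6.15 rad, which should be a light nip of roughly 6 N (worked out from the wheel angle, not measured).

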